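# Release the spice carousel, bring the taped jar to the front and hold it there

### The arm

A 6-joint arm with a two-finger parallel gripper is mounted at the origin on a cart in front of the work surface, level with it; the furniture and walls round the work are solid. World frame = base frame: x ahead of the robot, y to its left, z up, the work surface at z = 0. Lengths are in m, angles in degrees, forces in N, time in s.
With the tool pointing down it reaches from about 0.25 to 0.725 m from the base axis. Payload 9.7 kg.
Tool frame: the origin (TCP) lies at the very end of the fingers, on their centre line; the grasp point (between the pads) lies 19 mm behind it; z points along the fingers, y is the line along which they close (so a half turn about z gives the same grasp; the last joint's range is limited). The gripper opens to 85 mm and grips with 20 to 120 N. Pads are 22 mm wide; open, the fingers measure 114 mm over their backs; the gripper's body (76 mm by 85 mm) begins 54 mm behind the grasp point. The pads swing forward as they close: fully open they stand 13 mm farther back than shut.
Start: joints at [73.797, 4.979, 10.078, 95.1, 0, 90], TCP at [0.153, 0.528, 0.231] pointing down, gripper open.
Joint ranges: [-179.16, 179.16], [-48.56, 103.87], [-65.8, 70.77], [-126.05, 130.52], [-82.76, 87.17], [-180, 180]. Speed limits (degrees/s): [127.2, 127.2, 147.25, 180, 180, 180].

### API

Orientations are given as [roll, pitch, yaw] about the fixed x, y, z axes, in that order (R = Rz(yaw) Ry(pitch) Rx(roll)).
In Python, from workcell import bot gives the robot as it stands.
- The arm moves only by the tool arm_command, never from a script. Its argument "series" is a list of rows, each a list of 4 numbers: the shift along the tool's x, y, z in m, then the turn about the tool's z in rad. A call has exactly 5 rows; each row is the pose to reach, as a shift and turn from the pose commanded when the call began, along the tool's axes at that moment; what a row does not reach only later rows make up. A row lasts 1/10 s, in which the tool goes at most 50 mm and 8.59 degrees, less where a joint would pass 70% of its speed; a pose out of reach is approached as far as the arm can. A call with a gripper value outside its range is refused whole. "hand" is the finger opening in m, from 0 to 0.0854, set as the call begins (left out, the last holds). The fingers move at their own pace and stop on an object; "grip_force" is the grip in N (left out, the last holds). Time passes only in rows, so rows that repeat a pose let the fingers close, or fill a call up. It gives the time, the measured TCP pose, the force, the opening and the grip force at its end, in the units of the state.
- bot.get_obs(): the state, without advancing time (a new reading comes with each control period).
- bot.camera(name): name is "scene" or "top" or "wrist"; returns a dict with "color" (400x640x3 uint8, blue, green, red), "camera_matrix" (3x3 intrinsics, pixels), "dist_coeffs" ([k1, k2, p1, p2, k3] as OpenCV has them; the pictures are not rectified), "xyz" and "orientation" of the camera in the world; the wrist camera has in their place "T_tool_cam" (4x4, takes a point from camera to tool coordinates, whose origin is the TCP and whose axes are the flange's). Camera axes: x right, y up, looking along -z (the intrinsics and any distortion apply to the point x, -y, -z); pixel columns grow to the right and rows downward; lengths in m; the calibration is good to about 2 mm. A picture is of the moment at which its call begins: read the wrist's pose just before it. There is no depth.
- bot.job_done(): hands the job in; it is judged then, once.
Trained networks look in the newest picture that a camera, given by its name, has taken for a name from the list of things; names that differ only in an ending like _2 or _b are one class to them, and where a whole thing is asked for, a point or a joint stands for the part that bears it (a point fixed in the world has none). Each returns a list of dicts, best first, with "confidence" (0 to 1); they miss things now and then, are a little off and sometimes report something else, mostly with a low value. They report only what shows in the picture. A call takes as long as a camera call.
- bot.find_in(camera, target): "location" ([column, row] in pixels, amid what is visible of it).
- bot.mark_of(camera, target): "location" ([column, row] in pixels: a listed point, or the origin of a listed thing).
The state is a dict: "time": time; "q": joint angles; "qd": joint speeds; "joint_efforts": joint torques, N m; "ee_pos": TCP position; "tcp_rot": TCP orientation; "wrist_force": force on the tool from outside, world axes, zero at the start; "torque": the same for the moment, N m; "opening": finger opening in m; "grasp_force": force on a finger pad.
Only numpy, scipy, OpenCV 4.12 (cv2) and the standard library are available. Lean on these libraries where they do the work, as an engineer would, in place of code of your own. Each camera call takes 0.05 s, during which the arm holds its last target. There are 200 camera calls.

### The job

I need the spice jar with the yellow tape on its cap. The carousel is locked: flip the red stop plate at its front right over, until it lies flat with its green face up; then turn the carousel by the wooden bar on top until the taped jar stands squarely at the front, in line with the stop. Finish still holding the wooden bar in your fingers, keeping the carousel still so that I can take the jar out; leave the jars standing in their cups and do not disturb anything else.

Things in the scene. Friction and masses are not known exactly. Their poses are not given: they have to be found in the camera images.
- carousel_base: Fixed dark steel base of the spice carousel: round, 180 mm across, with a foot 50 mm wide and 10 mm high reaching 205 mm from the centre on its front side. Origin: centre of its underside, on the upright axis the tray turns about. Its own -x axis points to its front, where the stop is, roughly towards the robot.
- front_mark (a point): Fixed point at the front, 64 mm from the axis, on the level of the tray top (30 mm), where the taped jar's foot must come. The bamboo tray is 200 mm across with four steel cups (52 mm across, rims at 62 mm) 64 mm from the axis, while locked at 45 and 135 degrees either side of the front. Two lugs on its rim (31 mm apart, tops at 42 mm) flank the stop plate's tip and block turning.
- carousel_tray (a joint): Turning of the tray with cups, jars and handle about the base's upright axis, rad: 0 as locked, positive anticlockwise seen from above. Turns up to 6.3 rad either way once the stop is open (0.03 rad of play while locked); it runs easily (friction about 0.015 N m) and may coast if let go while moving.
- stop_plate (a joint): Hinge of the stop plate, rad: 0 flat over the tray's rim (red face up, locked), 1.57 upright, 3.14 folded right over, flat, pointing away from the tray (green face up, open). It moves freely and falls to the side it leans to. Its level axis runs along the base's y axis, 146 mm in front of the base's centre, 34 mm above the worktop.
- stop_grip (a point): Middle of the round steel cross pin in the stop plate, 30 mm from the hinge axis and parallel to it: 36 mm long over its rounded ends, 9 mm thick, meant to be pinched end to end; it pivots between the fingers. Plate 24 mm wide, 6 mm thick, reaching 54 mm from the hinge, level at 34 mm above the worktop while locked, pointing to the axis; free room beside it down to 10 mm.
- carousel_handle: Wooden grip bar on top of the carousel's central post, 64 mm long, 16 mm thick, 30 mm high, edges rounded; it turns with the tray. Origin on the axis, at the middle of the bar's underside, 158 mm above the worktop; x runs along the bar's length, y across its thickness, z up. While locked the bar points to the carousel's front.
- handle_grip (a point): Middle of the wooden grip bar, on the turning axis, 173 mm above the worktop.
- jar_taped: The wanted jar: a spice jar, 41 mm across and 105 mm high, black cap with bright yellow tape round it and a yellow dot on top; loose in one of the four cups (which one varies). Origin: centre of its underside, 30 mm above the worktop; z up.
- spice_jar_b: Spice jar like the wanted one but with a plain black cap, 41 mm across, 105 mm high, loose in a cup. Origin: centre of its underside.
- spice_jar_c: Another plain black-capped spice jar, 41 mm across, 105 mm high, loose in a cup. Origin: centre of its underside.
- salt_shaker: Glass salt shaker with a grey cap, 44 mm across, 90 mm high, loose in a cup. Origin: centre of its underside.
- lemon: Lemon, 78x55x56 mm, loose on the chopping board at the left; leave alone.
- mug: White mug, 82 mm across without its handle, 91 mm high, standing at the right; leave alone.
- glass: Clear drinking glass, 81 mm across, 93 mm high, standing at the right in front of the black box; leave alone.
- notebook: Small spiral notebook, 148x109x13 mm, lying to the right of the carousel's front; leave alone.
- pen: White pen, 145 mm long, lying near the notebook; leave alone.

How it is judged:
By the outcome, as a careful person would: the job done as asked, in the order asked, and still so for the second after the job is handed in, while the arm keeps its last pose, push and grip.
It also fails if it takes over 64 s, if anything falls off the work surface, if the arm or the gripper's body presses on something with over 40 N, if the wrist force passes 120 N, or if a joint passes its speed limit or range.

## Working session

There is one attempt and no reset: what is moved stays moved. The work goes in short steps, Python scripts to look and compute and a tool call to move; the robot and the scene stay as the last step left them, time stands still between calls to the robot, and variables do not carry over. Pictures are saved under pics/ and viewed, at most 10 in all, crops included, and the job is handed in when it is done.

Besides the shell and the picture viewer there is one more tool, called after "Call:" as a command line: name --pt "numbers of a row" for each row, then --argument value for the rest. arm_command: Moves the arm, as the interface text tells. Its arguments: {"type":"object","properties":{"series":{"type":"array"},"hand":{"type":"number"},"grip_force":{"type":"number"}},"required":["series"]}

```bash
mkdir -p pics; ls; cat > h.py <<'E'
import numpy as np, cv2
from scipy.spatial.transform import Rotation as R
from workcell import bot
def pose(c,o=None):
    if 'T_tool_cam' in c:
        T=np.eye(4);T[:3,:3]=R.from_euler('xyz',o['tcp_rot'],degrees=True).as_matrix();T[:3,3]=o['ee_pos'];return T@np.array(c['T_tool_cam'])
    T=np.eye(4);q=np.array(c['orientation'],float)
    T[:3,:3]=q if q.shape==(3,3) else R.from_euler('xyz',q,degrees=True).as_matrix();T[:3,3]=c['xyz'];return T
def ray(c,T,uv):
    p=cv2.undistortPoints(np.array([[uv]],float),np.array(c['camera_matrix'],float),np.array(c['dist_coeffs'],float))[0,0]
    return T[:3,3],T[:3,:3]@np.array([p[0],-p[1],-1])
def atz(c,T,uv,z):
    o,d=ray(c,T,uv);return o+d*(z-o[2])/d[2]
def tri(rs):
    A=0;b=0
    for o,d in rs:
        d=d/np.linalg.norm(d);P=np.eye(3)-np.outer(d,d);A=A+P;b=b+P@o
    return np.linalg.solve(A,b)
E
python3 - <<'E'
from h import *
np.set_printoptions(precision=4,suppress=True)
o=bot.get_obs();print(o)
Z={'stop_grip':.034,'front_mark':.03,'handle_grip':.173,'jar_taped':.03,'carousel_base':0,'carousel_handle':.158,'salt_shaker':.03}
for n in ['scene','top','wrist']:
    c=bot.camera(n);cv2.imwrite(f'pics/{n}0.png',c['color'])
    T=pose(c,o);print(n,T[:3,3])
    for k,z in Z.items():
        for m in bot.mark_of(n,k)[:2]: print(n,k,m['location'],round(m['confidence'],2),atz(c,T,m['location'],z))
E
```

```text
pics
{'time': 0.0, 'q': array([73.7967,  5.0112, 10.0333, 95.1009, -0.0021, 90.0029]), 'qd': array([ 0.0007, -0.0066, -0.0624, -0.0143,  0.0149,  0.0444]), 'joint_efforts': array([  0.0001, -52.0388,  46.4802,   0.0165,   0.0002,  -0.    ]), 'ee_pos': array([0.1534, 0.5279, 0.2306]), 'tcp_rot': array([-179.9212,    0.0021,  163.7938]), 'wrist_force': array([ 0.504 ,  0.0312, -0.4491]), 'torque': array([-0.0083, -0.0021,  0.0047]), 'grasp_force': 0.0, 'opening': 0.08528617225982815}
scene [-0.1829 -0.6648  0.9369]
scene stop_grip [291.1, 206.0] 0.44 [0.5188 0.0193 0.034 ]
scene front_mark [299.0, 196.8] 0.55 [0.5709 0.0339 0.03  ]
scene handle_grip [309.5, 151.7] 0.54 [0.6282 0.043  0.173 ]
scene jar_taped [309.9, 156.3] 0.55 [0.7597 0.1554 0.03  ]
scene jar_taped [306.7, 177.8] 0.54 [0.6601 0.081  0.03  ]
scene carousel_base [310.5, 195.2] 0.79 [0.6279 0.0343 0.    ]
scene carousel_handle [308.6, 159.5] 0.72 [0.6115 0.0314 0.158 ]
scene salt_shaker [330.6, 188.3] 0.72 [ 0.6729 -0.0137  0.03  ]
scene salt_shaker [315.3, 200.3] 0.7 [ 0.5939 -0.0158  0.03  ]
top [-0.6001  0.2155  1.5632]
top stop_grip [311.6, 219.4] 0.55 [0.5043 0.0142 0.034 ]
top front_mark [305.7, 206.8] 0.56 [0.5698 0.0239 0.03  ]
top handle_grip [441.8, 209.6] 0.65 [ 0.3517 -0.414   0.173 ]
top handle_grip [379.8, 253.8] 0.45 [ 0.2241 -0.1548  0.173 ]
top jar_taped [286.6, 186.7] 0.55 [0.6828 0.0782 0.03  ]
top jar_taped [297.8, 172.6] 0.35 [0.7461 0.0221 0.03  ]
top carousel_base [300.1, 202.1] 0.58 [0.6199 0.0371 0.    ]
top carousel_handle [297.5, 171.6] 0.6 [0.6387 0.0384 0.158 ]
top carousel_handle [284.3, 187.7] 0.34 [0.5728 0.0985 0.158 ]
top salt_shaker [313.2, 199.7] 0.51 [ 0.5976 -0.0107  0.03  ]
wrist [0.0878 0.5457 0.3729]
```

```bash
python3 - <<'E'
import cv2
a=cv2.imread('pics/scene0.png')[110:250,220:400];b=cv2.imread('pics/top0.png')[130:270,220:400]
cv2.imwrite('pics/ab0.png',cv2.vconcat([cv2.resize(x,None,fx=2.1*1.0,fy=2.1,interpolation=2) for x in (a,b)]))
E
```

```text
(no output)
```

View pics/scene0.png

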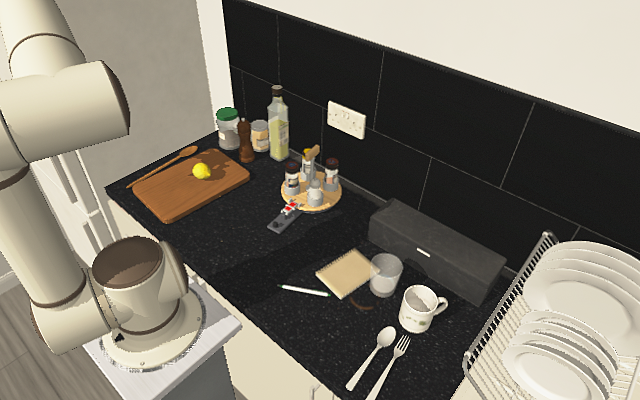

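View pics/ab0.png

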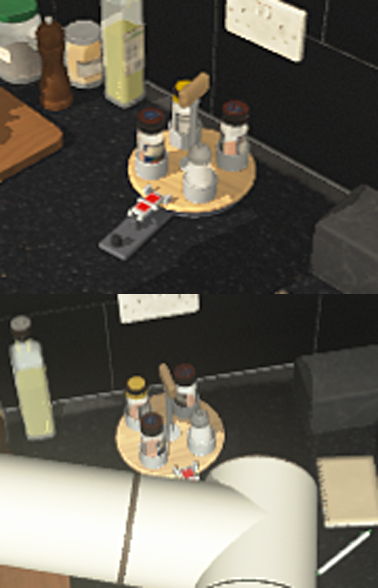

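The scene shows the taped jar (307,160) at the back left, so the tray must turn about +135°. The stop is near (291,206). I'll move the wrist camera over it.

Call:
arm_command --pt "-0.03 -0.033 -0.004 0" --pt "-0.065 -0.07 -0.01 0" --pt "-0.1 -0.11 -0.02 0" --pt "-0.13 -0.145 -0.03 0" --pt "-0.16 -0.18 -0.04 0"

```text
time: 1.7
ee_pos: [0.2571, 0.3089, 0.2717]
tcp_rot: [180.0, 0.0, 163.8]
wrist_force: [1.1, 1.3, 0.3]
opening: 0.0853
grasp_force: 0.0
```

```bash
python3 -c "
from h import *
o=bot.get_obs();print(o['q'],o['ee_pos'],o['tcp_rot'],o['time'])"
```

```text
[ 5.02306067e+01 -1.39171707e+01 -3.05136788e+00  1.00836185e+02
 -7.14668359e-03  6.63955817e+01] [0.2571054  0.30886732 0.27171921] [1.79975722e+02 1.84083408e-02 1.63835019e+02] 1.7
```

Call:
arm_command --pt "-0.03 -0.033 0 -0.08" --pt "-0.065 -0.07 0 -0.16" --pt "-0.1 -0.11 0 -0.24" --pt "-0.13 -0.145 0 -0.32" --pt "-0.16 -0.175 0 -0.4"

```text
time: 2.2
ee_pos: [0.362, 0.0957, 0.2717]
tcp_rot: [180.0, 0.1, -173.1]
wrist_force: [1.9, 0.6, 0.1]
opening: 0.0856
grasp_force: 0.0
```

```bash
python3 - <<'E'
from h import *
np.set_printoptions(precision=4,suppress=True)
o=bot.get_obs();print(o['q'],o['ee_pos'],o['tcp_rot'])
Z={'stop_grip':.034,'front_mark':.03,'handle_grip':.173,'jar_taped':.03,'carousel_base':0,'carousel_handle':.158}
for n in ['wrist','top']:
    c=bot.camera(n);cv2.imwrite(f'pics/{n}1.png',c['color'])
    T=pose(c,o);print(n,T[:3,3],c['camera_matrix'][0])
    for k,z in Z.items():
        for m in bot.mark_of(n,k)[:2]: print(n,k,m['location'],round(m['confidence'],2),atz(c,T,m['location'],z))
E
```

```text
[ 14.808  -17.5746  -5.8758 101.6264  -0.0065   7.9379] [0.362  0.0957 0.2717] [ 179.9965    0.0726 -173.1299]
wrist [0.294  0.0865 0.414 ] [333.1298   0.     319.6095]
wrist stop_grip [247.1, 277.9] 0.89 [0.5094 0.0202 0.034 ]
wrist front_mark [249.9, 307.9] 0.85 [0.5548 0.0259 0.03  ]
wrist carousel_handle [243.2, 276.6] 0.26 [0.4383 0.0385 0.158 ]
top [-0.6001  0.2155  1.5632] [511.3816   0.     320.3474]
top stop_grip [310.9, 219.7] 0.57 [0.5034 0.017  0.034 ]
top front_mark [308.9, 208.3] 0.93 [0.5603 0.0134 0.03  ]
top carousel_base [302.1, 201.9] 0.68 [0.6192 0.0293 0.    ]
top carousel_handle [407.5, 212.4] 0.32 [ 0.3753 -0.2993  0.158 ]
```

View pics/wrist1.png

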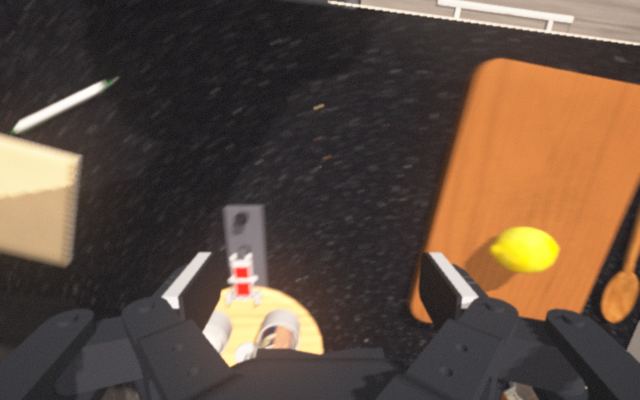

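Call:
arm_command --pt "-0.03 -0.02 0 0" --pt "-0.06 -0.04 0 0" --pt "-0.095 -0.06 0 0" --pt "-0.13 -0.08 0 0" --pt "-0.13 -0.08 0 0"

```text
time: 3.4
ee_pos: [0.5031, 0.0323, 0.2688]
tcp_rot: [-180.0, -0.2, -173.4]
wrist_force: [-0.5, 1.1, -0.6]
opening: 0.0855
grasp_force: 0.0
```

```bash
python3 - <<'E'
from h import *
np.set_printoptions(precision=4,suppress=True)
Z={'stop_grip':.034,'front_mark':.03,'handle_grip':.173,'carousel_base':0,'carousel_handle':.158}
for i in range(2):
    o=bot.get_obs();c=bot.camera('wrist')
    T=pose(c,o)
    for k,z in Z.items():
        for m in bot.mark_of('wrist',k)[:2]: print(k,m['location'],round(m['confidence'],2),atz(c,T,m['location'],z))
cv2.imwrite('pics/wrist2.png',c['color']);print(o['ee_pos'],o['tcp_rot'],o['time'])
E
```

```text
stop_grip [345.9, 299.8] 0.21 [0.6635 0.0838 0.034 ]
front_mark [309.1, 215.6] 0.73 [0.5581 0.025  0.03  ]
front_mark [305.4, 174.4] 0.45 [0.5088 0.0154 0.03  ]
handle_grip [302.8, 341.8] 0.83 [0.6231 0.0311 0.173 ]
carousel_handle [303.1, 330.0] 0.8 [0.6227 0.0306 0.158 ]
front_mark [310.0, 215.3] 0.94 [0.5561 0.0283 0.03  ]
handle_grip [298.4, 343.4] 0.72 [0.6247 0.03   0.173 ]
handle_grip [308.4, 217.9] 0.53 [0.5119 0.0261 0.173 ]
carousel_base [305.2, 256.2] 0.9 [0.6242 0.0285 0.    ]
carousel_base [272.0, 233.4] 0.59 [ 0.5968 -0.0187  0.    ]
carousel_handle [300.0, 331.4] 0.75 [0.624  0.0304 0.158 ]
[0.4995 0.0342 0.272 ] [ 179.9995    0.0575 -173.2374] 3.7
```

View pics/wrist2.png

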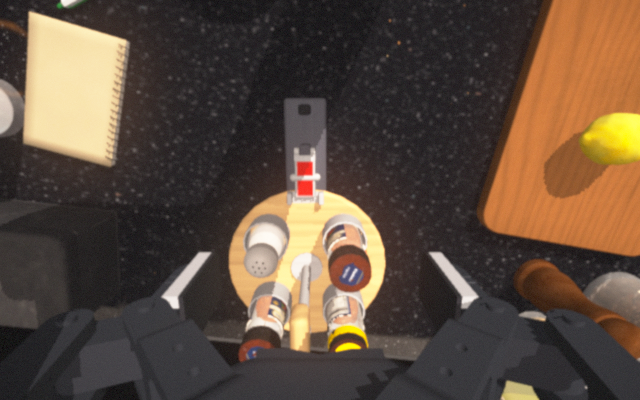

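The wrist view shows the red stop plate with its pin centred at about (305,178), the foot edges at columns 285 and 327, the post at (306,267) and the taped jar at (347,340), back left.

```bash
python3 - <<'E'
from h import *
np.set_printoptions(precision=4,suppress=True)
o=bot.get_obs();c=bot.camera('wrist');T=pose(c,o);im=c['color']
print(o['ee_pos'],o['tcp_rot'])
cv2.imwrite('pics/crop2.png',cv2.resize(im[80:220,240:380],None,fx=4,fy=4,interpolation=2))
for n,uv,z in [('pin',(305,178),.034),('pinL',(291,178),.034),('pinR',(320,178),.034),('footL',(285,100),.01),('footR',(327,100),.01),('footL2',(285,160),.01),('footR2',(327,160),.01),('trayL',(229,255),.03),('trayR',(385,255),.03),('trayfront',(307,191),.03)]: print(n,atz(c,T,uv,z)[:2])
E
```

```text
[0.4999 0.0339 0.2716] [-179.9981    0.0349 -173.2665]
pin [0.5105 0.0171]
pinL [0.5124 0.001 ]
pinR [0.5085 0.0344]
footL [ 0.4265 -0.0162]
footR [0.4208 0.0322]
footL2 [ 0.4962 -0.0099]
footR2 [0.4902 0.0408]
trayL [ 0.6201 -0.067 ]
trayR [0.5971 0.1268]
trayfront [0.5267 0.021 ]
```

View pics/crop2.png

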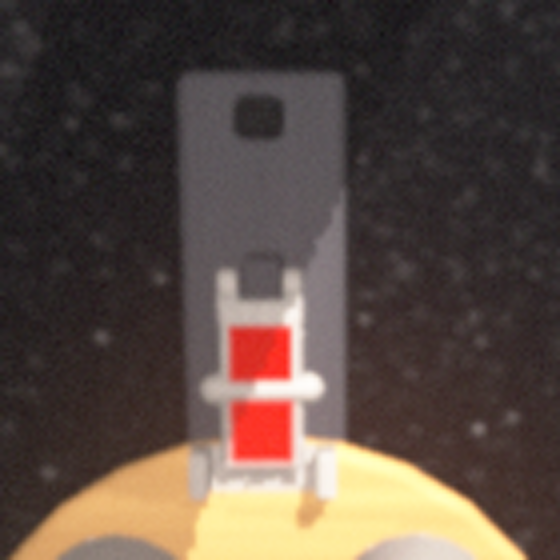

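```bash
python3 - <<'E'
from h import *
np.set_printoptions(precision=4,suppress=True)
o=bot.get_obs();c=bot.camera('wrist');T=pose(c,o)
P=lambda u,v,z: atz(c,T,(240+(u+.5)/4-.5,80+(v+.5)/4-.5),z)[:2]
pl,pr=P(202,386,.036),P(325,386,.036);print('pin',(pl+pr)/2,np.linalg.norm(pl-pr),'yaw',np.degrees(np.arctan2(*(pl-pr)))%180)
a,b=P(180,75,.01),P(188,440,.01);d=P(343,75,.01);e=P(347,420,.01)
for x,y in((a,b),(d,e)):print('edge yaw',np.degrees(np.arctan2(*(y-x)[::-1])))
print('end mid',(a+d)/2,np.linalg.norm(a-d),'end yaw',np.degrees(np.arctan2(*(d-a)))) 
print('hinge', (P(228,285,.034)+P(292,285,.034))/2)
E
```

```text
pin [0.5078 0.0174] 0.03544716154769487 yaw 173.2529323718605
edge yaw 6.468181616649777
edge yaw 7.704110975338078
end mid [0.422  0.0066] 0.04724282437706503 end yaw -6.744358753550516
hinge [0.4794 0.0133]
```

Call:
arm_command --pt "-0.004 -0.009 0.03 0" --pt "-0.007 -0.018 0.07 0" --pt "-0.007 -0.018 0.11 0" --pt "-0.007 -0.018 0.16 0" --pt "-0.007 -0.018 0.18 0" --hand 0.06

```text
time: 4.6
ee_pos: [0.507, 0.0165, 0.0865]
tcp_rot: [180.0, -0.3, -173.3]
wrist_force: [-1.7, 1.4, 0.7]
opening: 0.0598
grasp_force: 0.0
```

```bash
python3 - <<'E'
from h import *
np.set_printoptions(precision=4,suppress=True)
o=bot.get_obs();c=bot.camera('wrist');T=pose(c,o);print(o['ee_pos'],o['tcp_rot'],o['opening'])
for k in('stop_grip','front_mark'):
  for m in bot.mark_of('wrist',k)[:2]: print(k,m,atz(c,T,m['location'],.034))
cv2.imwrite('pics/wrist3.png',c['color'])
E
```

```text
[0.507  0.0165 0.0865] [ 179.9734   -0.3118 -173.2959] 0.05984457849591125
stop_grip {'location': [324.2, 228.7], 'confidence': 0.65} [0.5095 0.0187 0.034 ]
front_mark {'location': [324.0, 299.5], 'confidence': 0.82} [0.5586 0.0246 0.034 ]
```

View pics/wrist3.png

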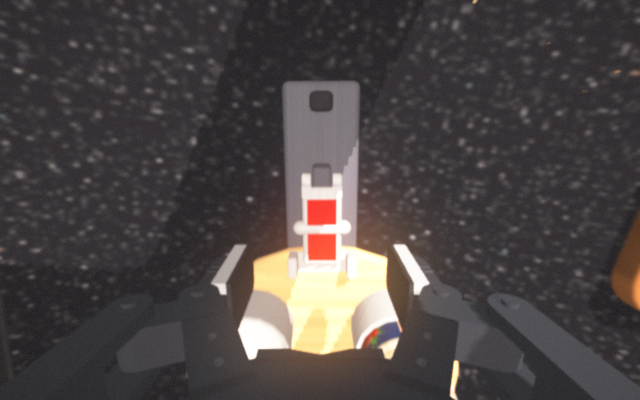

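The pin is centred between the fingers at (322,228), so I'll descend and then pinch.

Call:
arm_command --pt "-0.001 0.001 0.025 0" --pt "-0.001 0.001 0.05 0" --pt "-0.001 0.001 0.068 0" --pt "-0.001 0.001 0.075 0" --pt "-0.001 0.001 0.075 0"

```text
time: 5.25
ee_pos: [0.5106, 0.0178, 0.0172]
tcp_rot: [-180.0, 0.0, -173.3]
wrist_force: [0.7, 0.2, 0.1]
opening: 0.06
grasp_force: 0.0
```

Call:
arm_command --pt "0 0 0 0" --pt "0 0 0 0" --pt "0 0 0 0" --pt "0 0 0 0" --pt "0 0 0 0" --hand 0.025 --grip_force 30

```text
time: 5.75
ee_pos: [0.5111, 0.0181, 0.0182]
tcp_rot: [180.0, 0.2, -173.3]
wrist_force: [-0.8, 2.6, 7.1]
opening: 0.0326
grasp_force: 29.2
```

Call:
arm_command --pt "0.0003 0 -0.003 0" --pt "0.0006 0 -0.006 0" --pt "0.0015 0 -0.009 0" --pt "0.0026 0 -0.012 0" --pt "0.0026 0 -0.012 0"

```text
time: 6.25
ee_pos: [0.5077, 0.0176, 0.0288]
tcp_rot: [180.0, 0.0, -173.3]
wrist_force: [2.4, 1.4, -2.1]
opening: 0.033
grasp_force: 30.0
```

```bash
python3 - <<'E'
from h import *
np.set_printoptions(precision=4,suppress=True)
o=bot.get_obs();c=bot.camera('wrist');T=pose(c,o);print(o['ee_pos'],o['tcp_rot'],o['opening'],o['wrist_force'],o['grasp_force'])
cv2.imwrite('pics/wrist4.png',c['color'])
E
```

```text
[0.5077 0.0176 0.0288] [ 179.9857    0.0358 -173.2628] 0.03297962567849248 [ 2.419   1.4168 -2.0986] 30.027998685836792
```

View pics/wrist4.png

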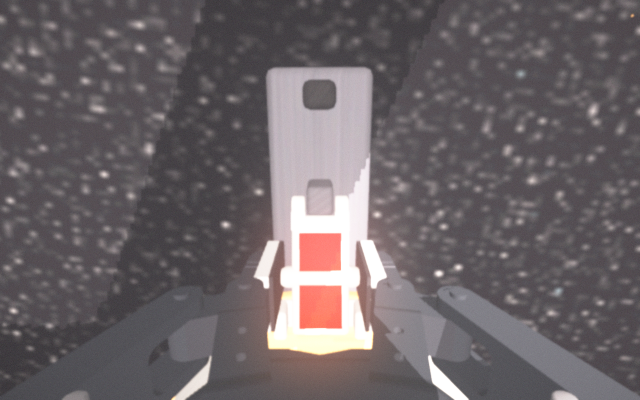

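The pin is held between the pads near (320,277), and the plate is lifting. I'll follow its arc.

Call:
arm_command --pt "0.0035 0 -0.006 0" --pt "0.008 0 -0.011 0" --pt "0.014 0 -0.015 0" --pt "0.0205 0 -0.017 0" --pt "0.0274 0 -0.018 0"

```text
time: 6.8
ee_pos: [0.4794, 0.0138, 0.0467]
tcp_rot: [-180.0, -0.0, -173.3]
wrist_force: [0.8, -0.2, 0.6]
opening: 0.0251
grasp_force: 0.0
```

Call:
arm_command --pt "0.007 0 0.001 0" --pt "0.0135 0 0.004 0" --pt "0.0195 0 0.008 0" --pt "0.024 0 0.013 0" --pt "0.027 0 0.018 0"

```text
time: 7.3
ee_pos: [0.4529, 0.011, 0.0277]
tcp_rot: [-180.0, -0.0, -173.3]
wrist_force: [-0.4, -0.8, 0.3]
opening: 0.025
grasp_force: 0.0
```

```bash
python3 - <<'E'
from h import *
o=bot.get_obs();c=bot.camera('wrist');s=bot.camera('scene')
cv2.imwrite('pics/w5.png',cv2.vconcat([cv2.resize(c['color'],(480,300)),cv2.resize(s['color'][160:250,235:379],(480,300),interpolation=2)]))
E
```

```text
(no output)
```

View pics/w5.png

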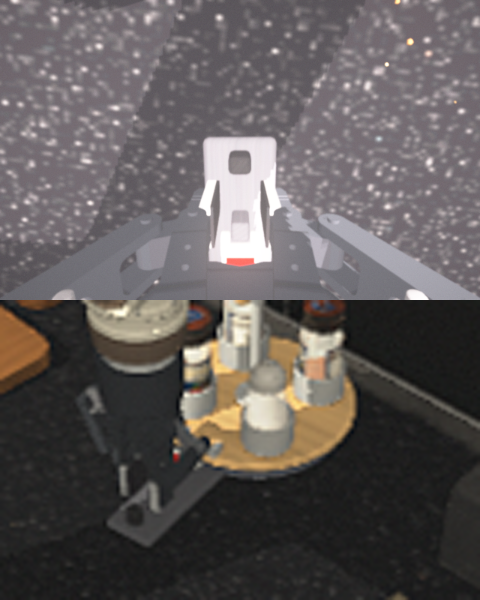

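The plate slipped out of the fingers and fell back to locked; the wrist view shows red at about (240,262). I'll compute where the pin sat relative to the pads in the earlier picture.

```bash
python3 - <<'E'
from h import *
np.set_printoptions(precision=1,suppress=True)
c=bot.camera('wrist');Tc=np.linalg.inv(np.array(c['T_tool_cam']));K=np.array(c['camera_matrix'],float);D=np.array(c['dist_coeffs'],float)
def pr(p):
    q=Tc@np.array([*p,1]);return cv2.projectPoints(np.array([[q[0],-q[1],-q[2]]]),np.zeros(3),np.zeros(3),K,D)[0][0,0]
print(c['T_tool_cam'])
for z in (0,-.01,-.019,-.028): print(z,'padL edge',pr((.011,-.0165,z)),'padR edge',pr((.011,.0165,z)),'ctr row',pr((0,0,z)),'pin ends',pr((0,-.018,z)),pr((0,.018,z)),'tips at 11',pr((.011,0,z)))
im=cv2.imread('pics/wrist4.png')[225:355,240:400];cv2.imwrite('pics/z4.png',cv2.resize(im,None,fx=4.5,fy=4.5,interpolation=2))
E
```

```text
[[ 0.   1.   0.3  0.1]
 [ 1.  -0.  -0.  -0. ]
 [ 0.   0.3 -1.  -0.1]
 [ 0.   0.   0.   1. ]]
0 padL edge [285.6 239.5] padR edge [357.7 239.5] ctr row [321.6 261.5] pin ends [283.  261.5] [360.2 261.5] tips at 11 [321.7 239.5]
-0.01 padL edge [283.3 248.3] padR edge [360.3 248.3] ctr row [321.7 271.6] pin ends [280.6 271.6] [362.9 271.6] tips at 11 [321.8 248.3]
-0.019 padL edge [281.  257.3] padR edge [362.9 257.3] ctr row [321.9 281.8] pin ends [278.1 281.8] [365.6 281.9] tips at 11 [321.9 257.3]
-0.028 padL edge [278.3 267.5] padR edge [365.9 267.5] ctr row [322.  293.5] pin ends [275.3 293.5] [368.7 293.5] tips at 11 [322.1 267.5]
```

View pics/z4.png

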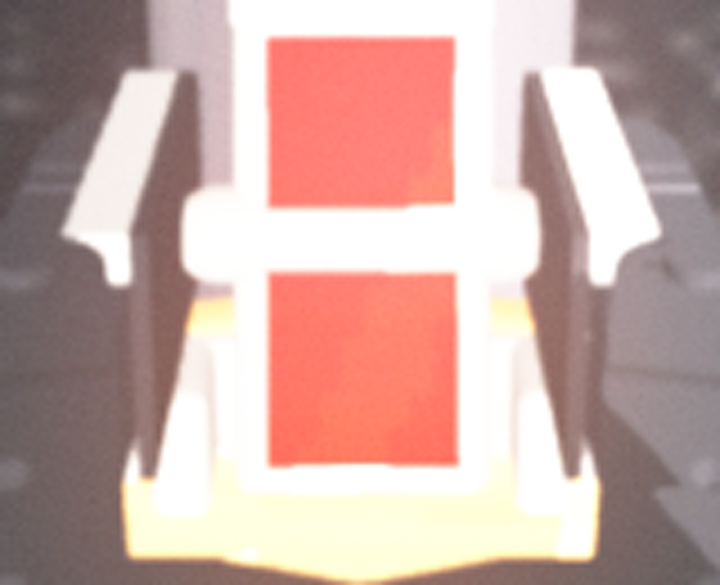

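Call:
arm_command --pt "0 0 -0.02 0" --pt "0 0 -0.04 0" --pt "-0.02 0 -0.045 0" --pt "-0.04 0 -0.045 0" --pt "-0.056 0 -0.045 0" --hand 0.06

```text
time: 7.95
ee_pos: [0.5106, 0.0178, 0.0738]
tcp_rot: [-180.0, 0.1, -173.3]
wrist_force: [0.1, 0.2, 0.6]
opening: 0.06
grasp_force: 0.0
```

```bash
cat >> h.py <<'E'
def red():
    o=bot.get_obs();c=bot.camera('wrist');T=pose(c,o);b,g,r=[c['color'][...,i].astype(int) for i in range(3)]
    m=((r>120)&(r-g>80)&(r-b>80)).astype(np.uint8)
    n,_,st,ce=cv2.connectedComponentsWithStats(m)
    print('t',o['time'],o['ee_pos'].round(4),'open',round(o['opening'],4),'gf',o['grasp_force'],'F',o['wrist_force'].round(1))
    for i in range(1,n):
        if st[i,4]>60:
            x,y,w,h,a=st[i]; rw=[int(m[k,x:x+w].sum()) for k in (y+2,y+h//2,y+h-3)]
            print('red',st[i],ce[i].round(1),'widths',rw,atz(c,T,ce[i],.037).round(4))
    return c
E
python3 - <<'E'
from h import *
c=red();print(bot.mark_of('wrist','stop_grip')[:1])
E
```

```text
t 7.95 [0.5106 0.0178 0.0738] open 0.06 gf 0.0 F [0.1 0.2 0.6]
red [304 202  32  27 811] [319.6 214.5] widths [32, 31, 30] [0.4996 0.0155 0.037 ]
red [305 238  31  28 802] [319.7 251.4] widths [31, 31, 29] [0.522  0.0183 0.037 ]
[{'location': [321.7, 231.8], 'confidence': 0.58}]
```

Call:
arm_command --pt "0 0 0.02 0" --pt "0 0 0.04 0" --pt "0 0 0.055 0" --pt "0 0 0.058 0" --pt "0 0 0.058 0"

```text
time: 8.55
ee_pos: [0.5087, 0.0176, 0.0151]
tcp_rot: [180.0, -0.0, -173.3]
wrist_force: [-0.1, -0.3, 0.8]
opening: 0.0601
grasp_force: 0.0
```

Call:
arm_command --pt "0 0 0 0" --pt "0 0 0 0" --pt "0 0 0 0" --pt "0 0 0 0" --pt "0 0 0 0" --hand 0.028 --grip_force 70

```text
time: 9.05
ee_pos: [0.5097, 0.0179, 0.0168]
tcp_rot: [180.0, 0.1, -173.3]
wrist_force: [-2.3, 1.1, 5.9]
opening: 0.0311
grasp_force: 68.6
```

```bash
python3 -c "
from h import *
red()"
```

```text
t 9.05 [0.5097 0.0179 0.0168] open 0.0311 gf 68.59642267227173 F [-2.3  1.1  5.9]
red [ 298  240   44   36 1546] [319.3 257.2] widths [44, 44, 42] [0.4982 0.0155 0.037 ]
red [ 299  290   43   36 1492] [319.8 307.4] widths [43, 41, 41] [0.5209 0.0184 0.037 ]
```

Call:
arm_command --pt "0.0002 0 -0.003 0" --pt "0.0006 0 -0.006 0" --pt "0.0014 0 -0.009 0" --pt "0.0026 0 -0.0122 0" --pt "0.0036 0 -0.0143 0"

```text
time: 9.6
ee_pos: [0.5061, 0.0174, 0.0297]
tcp_rot: [180.0, 0.1, -173.3]
wrist_force: [6.1, 3.0, -8.2]
opening: 0.0309
grasp_force: 69.8
```

```bash
python3 -c "
from h import *
red()"
```

```text
t 9.6 [0.5061 0.0174 0.0297] open 0.0309 gf 69.7670030593872 F [ 6.1  3.  -8.2]
red [ 300  236   41   38 1519] [319.8 254.1] widths [41, 40, 41] [0.4992 0.0157 0.037 ]
red [ 299  289   43   44 1868] [320.1 310.7] widths [41, 43, 43] [0.5273 0.0192 0.037 ]
```

Call:
arm_command --pt "0.0015 0 -0.0025 0" --pt "0.0034 0 -0.005 0" --pt "0.0056 0 -0.0073 0" --pt "0.0079 0 -0.0093 0" --pt "0.0105 0 -0.0111 0"

```text
time: 10.15
ee_pos: [0.4963, 0.0166, 0.0416]
tcp_rot: [179.9, 0.2, -173.3]
wrist_force: [6.2, 5.5, -3.2]
opening: 0.0297
grasp_force: 69.3
```

```bash
python3 -c "
from h import *
red()"
```

```text
t 10.15 [0.4963 0.0166 0.0416] open 0.0297 gf 69.27998542785645 F [ 6.2  5.5 -3.2]
red [ 300  244   39   35 1254] [318.3 261.4] widths [36, 36, 38] [0.4987 0.0153 0.037 ]
red [ 300  294   40   43 1670] [319.3 314.8] widths [39, 40, 40] [0.5279 0.0192 0.037 ]
```

```bash
cat >> h.py <<'E'
def theta(rows):
    # pin angle from the rows of the two red patches' centroids; also the pin in tool axes
    o=bot.get_obs();c=bot.camera('wrist');T=pose(c,o);K=np.array(c['camera_matrix'],float);D=np.array(c['dist_coeffs'],float)
    Rt=R.from_euler('xyz',o['tcp_rot'],degrees=True);H=np.array([.4806,.0143,.034]);ex=np.array([.9928,.12,0])
    def pw(r,n,t): return H+ex*(r*np.cos(t)-n*np.sin(t))+np.array([0,0,r*np.sin(t)+n*np.cos(t)])
    def row(p):
        q=np.linalg.inv(T)@np.array([*p,1]);return cv2.projectPoints(np.array([[q[0],-q[1],-q[2]]]),np.zeros(3),np.zeros(3),K,D)[0][0,0]
    out=[]
    for t in np.radians(np.arange(0,110,2.5)):
        out.append((np.hypot(row(pw(.0192,.003,t))[1]-rows[0],row(pw(.0418,.003,t))[1]-rows[1]),np.degrees(t)))
    e,t=min(out);p=Rt.inv().apply(pw(.03,0,np.radians(t))-o['ee_pos'])
    print('theta',t,'err px',round(e,1),'pin in tool',p.round(4))
E
python3 -c "
from h import *
theta((261.4,314.8))"
```

```text
theta 45.0 err px 0.3 pin in tool [-0.0058 -0.0003 -0.0134]
```

Call:
arm_command --pt "0 0 0 0" --pt "-0.0015 0 -0.0015 0" --pt "-0.003 0 -0.003 0" --pt "-0.0045 0 -0.0045 0" --pt "-0.006 0 -0.006 0" --grip_force 25

```text
time: 10.75
ee_pos: [0.495, 0.0164, 0.0426]
tcp_rot: [179.9, -0.8, -173.3]
wrist_force: [-18.7, 1.7, -20.6]
opening: 0.0298
grasp_force: 66.6
```

```bash
cat >> h.py <<'E'
def both():
    import io,contextlib,re
    s=io.StringIO()
    with contextlib.redirect_stdout(s): red()
    s=s.getvalue();print(s)
    r=[float(re.findall(r'[\d.]+',l.split(']')[1])[1]) for l in s.splitlines() if l.startswith('red')]
    if len(r)==2: theta(r)
E
python3 -c "
from h import *
both()"
```

```text
t 10.75 [0.495  0.0164 0.0426] open 0.0298 gf 66.64346694946289 F [-18.7   1.7 -20.6]
red [ 300  246   38   34 1176] [317.5 261.8] widths [37, 35, 32] [0.498  0.0148 0.037 ]
red [ 299  294   41   44 1731] [319.4 316. ] widths [39, 40, 41] [0.5275 0.0192 0.037 ]

theta 45.0 err px 1.1 pin in tool [-0.0066 -0.0003 -0.0128]
```

Call:
arm_command --pt "0 0 0 0" --pt "0 0 0 0" --pt "0 0 0 0" --pt "0 0 0 0" --pt "0 0 0 0" --hand 0.027 --grip_force 20

```text
time: 11.35
ee_pos: [0.495, 0.0164, 0.0424]
tcp_rot: [179.9, -0.8, -173.3]
wrist_force: [-14.1, 2.1, -17.5]
opening: 0.0295
grasp_force: 67.2
```

```bash
python3 -c "
from h import *
both()"
```

```text
t 11.35 [0.495  0.0164 0.0424] open 0.0295 gf 67.1632719039917 F [-14.1   2.1 -17.5]
red [ 300  246   38   35 1206] [317.8 262.1] widths [37, 35, 33] [0.498 0.015 0.037]
red [ 299  295   42   43 1720] [319.4 316.2] widths [39, 40, 41] [0.5275 0.0192 0.037 ]

theta 42.5 err px 0.9 pin in tool [-0.0074 -0.0004 -0.012 ]
```

Call:
arm_command --pt "0 0 0 0" --pt "0 0 0 0" --pt "0 0 0 0" --pt "0 0 0 0" --pt "0 0 0 0" --hand 0.0315 --grip_force 30

```text
time: 11.95
ee_pos: [0.5016, 0.0164, 0.0474]
tcp_rot: [-180.0, 0.1, -173.3]
wrist_force: [0.0, -0.2, -0.8]
opening: 0.0314
grasp_force: 0.0
```

```bash
python3 -c "
from h import *
both()"
```

```text
t 11.95 [0.5016 0.0164 0.0474] open 0.0314 gf 0.0 F [ 0.  -0.2 -0.8]
red [304 232  34  29 986] [320.5 246. ] widths [34, 34, 34] [0.4984 0.0155 0.037 ]
red [304 273  35  30 999] [321.  287.4] widths [35, 33, 33] [0.521  0.0185 0.037 ]

theta 0.0 err px 3.5 pin in tool [-0.0089  0.0004  0.0133]
```

Call:
arm_command --pt "-0.004 0 0 0" --pt "-0.008 0 0 0" --pt "-0.0105 0 0 0" --pt "-0.0105 0 0.01 0" --pt "-0.0105 0 0.022 0" --hand 0.055

```text
time: 12.55
ee_pos: [0.5117, 0.0179, 0.024]
tcp_rot: [-180.0, 0.0, -173.3]
wrist_force: [0.2, -1.0, -0.0]
opening: 0.0554
grasp_force: 0.0
```

Call:
arm_command --pt "0 0 0.007 0" --pt "0 0 0.0125 0" --pt "0 0 0.0145 0" --pt "0 0 0.0145 0" --pt "0 0 0.0145 0"

```text
time: 13.05
ee_pos: [0.5117, 0.0179, 0.0105]
tcp_rot: [-180.0, 0.0, -173.3]
wrist_force: [0.1, 0.4, 0.0]
opening: 0.055
grasp_force: 0.0
```

Call:
arm_command --pt "0 0 0 0" --pt "0 0 0 0" --pt "0 0 0 0" --pt "0 0 0 0" --pt "0 0 0 0" --hand 0.03 --grip_force 25

```text
time: 13.55
ee_pos: [0.5118, 0.0181, 0.0107]
tcp_rot: [180.0, 0.1, -173.3]
wrist_force: [-1.2, 3.1, 6.5]
opening: 0.0332
grasp_force: 24.5
```

```bash
python3 -c "
from h import *
both()"
```

```text
t 13.55 [0.5118 0.0181 0.0107] open 0.0332 gf 24.535532891750336 F [-1.2  3.1  6.5]
red [ 297  240   46   39 1752] [319.6 259.1] widths [46, 46, 45] [0.4983 0.0156 0.037 ]
red [ 298  293   44   39 1654] [319.8 311.5] widths [44, 43, 43] [0.5209 0.0183 0.037 ]

theta 0.0 err px 4.5 pin in tool [ 0.0014 -0.0001 -0.0233]
```

Call:
arm_command --pt "0.0002 0 -0.003 0" --pt "0.0007 0 -0.006 0" --pt "0.0014 0 -0.009 0" --pt "0.0026 0 -0.0122 0" --pt "0.004 0 -0.015 0"

```text
time: 14.15
ee_pos: [0.5071, 0.0175, 0.0252]
tcp_rot: [180.0, -0.0, -173.3]
wrist_force: [0.6, 2.9, -2.4]
opening: 0.0332
grasp_force: 25.0
```

```bash
python3 -c "
from h import *
both()"
```

```text
t 14.15 [0.5071 0.0175 0.0252] open 0.0332 gf 25.030991435050964 F [ 0.6  2.9 -2.4]
red [ 299  237   43   39 1656] [319.7 255.9] widths [43, 42, 43] [0.499  0.0157 0.037 ]
red [ 299  292   44   47 2020] [320.2 314.8] widths [43, 44, 44] [0.5275 0.0193 0.037 ]

theta 42.5 err px 1.8 pin in tool [ 0.0044 -0.     -0.0287]
```

Call:
arm_command --pt "0.0017 0 -0.0026 0" --pt "0.0037 0 -0.0051 0" --pt "0.0059 0 -0.0073 0" --pt "0.0084 0 -0.0093 0" --pt "0.011 0 -0.011 0"

```text
time: 14.75
ee_pos: [0.4969, 0.0163, 0.0368]
tcp_rot: [180.0, 0.1, -173.3]
wrist_force: [1.0, 3.8, -0.7]
opening: 0.0333
grasp_force: 25.0
```

```bash
python3 -c "
from h import *
both()"
```

```text
t 14.75 [0.4969 0.0163 0.0368] open 0.0333 gf 25.000445544719696 F [ 1.   3.8 -0.7]
red [ 300  244   40   36 1334] [318.7 261.4] widths [39, 40, 33] [0.4969 0.0149 0.037 ]
red [ 298  295   45   47 1741] [317.8 320.5] widths [31, 41, 45] [0.5285 0.0182 0.037 ]

theta 47.5 err px 2.9 pin in tool [-0.0043  0.0001 -0.0191]
```

Call:
arm_command --pt "0.0028 0 -0.0014 0" --pt "0.0057 0 -0.0025 0" --pt "0.0088 0 -0.0033 0" --pt "0.0119 0 -0.0038 0" --pt "0.015 0 -0.004 0"

```text
time: 15.35
ee_pos: [0.4813, 0.0139, 0.0402]
tcp_rot: [-179.9, -0.0, -173.3]
wrist_force: [0.7, -0.8, 1.0]
opening: 0.0301
grasp_force: 0.0
```

```bash
python3 -c "
from h import *
both()"
```

```text
t 15.35 [0.4813 0.0139 0.0402] open 0.0301 gf 0.0 F [ 0.7 -0.8  1. ]
red [304 277  35  28 974] [321.  290.4] widths [35, 35, 35] [0.4981 0.0157 0.037 ]
red [305 317  34  29 958] [321.2 330.7] widths [34, 34, 33] [0.5208 0.0184 0.037 ]

theta 0.0 err px 4.6 pin in tool [-0.0297  0.0005  0.0061]
```

The plate slips when it is carried slowly past about 60°. I'll re-grip with the pin farther back on the pads, lift to about 45°, then swing it over briskly.

Call:
arm_command --pt "0 0 -0.005 0" --pt "0 0 -0.01 0" --pt "-0.015 0 -0.01 0" --pt "-0.0325 0 -0.01 0" --pt "-0.0325 0 0.005 0" --hand 0.055

```text
time: 15.95
ee_pos: [0.5168, 0.0184, 0.0369]
tcp_rot: [-180.0, 0.3, -173.3]
wrist_force: [0.1, -0.3, 0.5]
opening: 0.0551
grasp_force: 0.0
```

Call:
arm_command --pt "0 0 0.012 0" --pt "0 0 0.022 0" --pt "0 0 0.0245 0" --pt "0 0 0.0245 0" --pt "0 0 0.0245 0"

```text
time: 16.45
ee_pos: [0.514, 0.0182, 0.0111]
tcp_rot: [-180.0, 0.0, -173.3]
wrist_force: [0.0, 0.6, 0.6]
opening: 0.0551
grasp_force: 0.0
```

Call:
arm_command --pt "0 0 0 0" --pt "0 0 0 0" --pt "0 0 0 0" --pt "0 0 0 0" --pt "0 0 0 0" --hand 0.03 --grip_force 40

```text
time: 16.95
ee_pos: [0.5143, 0.0185, 0.0115]
tcp_rot: [180.0, 0.1, -173.3]
wrist_force: [-2.0, 2.7, 5.6]
opening: 0.0326
grasp_force: 39.1
```

```bash
python3 -c "
from h import *
both()"
```

```text
t 16.95 [0.5143 0.0185 0.0115] open 0.0326 gf 39.12815272808075 F [-2.   2.7  5.6]
red [ 297  233   46   39 1773] [319.4 251.8] widths [46, 46, 44] [0.4982 0.0155 0.037 ]
red [ 298  286   44   39 1684] [319.8 304.8] widths [44, 43, 43] [0.5208 0.0184 0.037 ]

theta 0.0 err px 4.8 pin in tool [ 0.0039 -0.0001 -0.0225]
```

Call:
arm_command --pt "0.001 0 -0.0047 0" --pt "0.003 0 -0.0093 0" --pt "0.0055 0 -0.0136 0" --pt "0.009 0 -0.0176 0" --pt "0.0125 0 -0.0212 0"

```text
time: 17.55
ee_pos: [0.5027, 0.017, 0.0326]
tcp_rot: [180.0, 0.2, -173.3]
wrist_force: [3.0, 2.4, -3.2]
opening: 0.0323
grasp_force: 39.9
```

Call:
arm_command --pt "0.008 0 -0.005 0" --pt "0.026 0 -0.009 0" --pt "0.052 0 -0.006 0" --pt "0.082 0 -0.006 0" --pt "0.105 0 -0.006 0"

```text
time: 18.05
ee_pos: [0.3958, 0.0042, 0.0378]
tcp_rot: [-180.0, -0.0, -173.3]
wrist_force: [-0.0, -0.1, 0.0]
opening: 0.0301
grasp_force: 0.0
```

```bash
python3 -c "
from h import *
both()
c=bot.camera('wrist');h=cv2.cvtColor(c['color'],cv2.COLOR_BGR2HSV)
m=cv2.inRange(h,(40,90,60),(85,255,255));print('green px',m.sum()//255,np.argwhere(m).mean(0) if m.any() else '')
print(bot.mark_of('wrist','stop_grip')[:2])"
```

```text
t 18.05 [0.3958 0.0042 0.0378] open 0.0301 gf 0.0 F [-0.  -0.1  0. ]

green px 67 [2.55223881 4.74626866]
[]
```

Call:
arm_command --pt "0 0 -0.04 0" --pt "0 0 -0.08 0" --pt "-0.04 0 -0.1 0" --pt "-0.08 0 -0.1 0" --pt "-0.105 0 -0.1 0" --hand 0.06

```text
time: 18.7
ee_pos: [0.5052, 0.0171, 0.1386]
tcp_rot: [-180.0, 0.2, -173.3]
wrist_force: [-0.1, 1.4, -0.5]
opening: 0.0596
grasp_force: 0.0
```

```bash
python3 -c "
from h import *
both()
c=bot.camera('wrist');h=cv2.cvtColor(c['color'],cv2.COLOR_BGR2HSV)
cv2.imwrite('pics/wrist6.png',c['color'])
m=cv2.inRange(h,(40,90,60),(85,255,255));print('green px',m.sum()//255,np.argwhere(m).mean(0) if m.any() else '')
print(bot.mark_of('wrist','stop_grip')[:2])"
```

```text
t 18.7 [0.5052 0.0171 0.1386] open 0.0596 gf 0.0 F [-0.1  1.4 -0.5]
red [ 596  124   44  152 2105] [624.1 204. ] widths [3, 24, 11] [0.4794 0.2467 0.037 ]
red [581 182  35  90 904] [597.6 231. ] widths [2, 13, 13] [0.503  0.2341 0.037 ]
red [308 186  25  21 464] [320.  195.8] widths [23, 23, 23] [0.5002 0.0158 0.037 ]
red [309 213  23  24 521] [320.  224.7] widths [23, 23, 22] [0.5232 0.0185 0.037 ]
red [615 217  25  66 551] [630.4 251.9] widths [16, 20, 4] [0.5169 0.266  0.037 ]

green px 0 
[{'location': [320.2, 202.4], 'confidence': 0.97}]
```

```bash
cat > th.py <<'E'
from h import *
def fit(rows,ee,rot=(180,0,-173.3),c=None):
    c=c or bot.camera('wrist');T=pose(c,{'ee_pos':ee,'tcp_rot':rot});K=np.array(c['camera_matrix'],float);D=np.array(c['dist_coeffs'],float)
    H=np.array([.4806,.0143,.034]);ex=np.array([.9928,.12,0])
    pw=lambda r,n,t:H+ex*(r*np.cos(t)-n*np.sin(t))+np.array([0,0,r*np.sin(t)+n*np.cos(t)])
    def row(p):
        q=np.linalg.inv(T)@np.array([*p,1]);return cv2.projectPoints(np.array([[q[0],-q[1],-q[2]]]),np.zeros(3),np.zeros(3),K,D)[0][0,0,1]
    L=[]
    for d in range(0,130,1):
        t=np.radians(d);L.append((abs(row(pw(.0178,.003,t))-rows[0])+abs(row(pw(.0405,.003,t))-rows[1]),d))
    e,d=min(L);p=R.from_euler('xyz',rot,degrees=True).inv().apply(pw(.03,0,np.radians(d))-np.array(ee))
    print('theta',d,'err',round(e,1),'pin in tool mm',(p*1000).round(1),'next best',[x[1] for x in sorted(L)[1:4]])
if __name__=='__main__':
    c=bot.camera('wrist')
    for rows,ee in [((257.2,307.4),(.5097,.0179,.0168)),((254.1,310.7),(.5061,.0174,.0297)),((261.4,314.8),(.4963,.0166,.0416)),((259.1,311.5),(.5118,.0181,.0107)),((255.9,314.8),(.5071,.0175,.0252)),((261.4,320.5),(.4969,.0163,.0368))]: fit(rows,ee,c=c)
E
python3 th.py
```

```text
theta 0 err 0.2 pin in tool mm [ -0.7  -0.1 -17.2] next best [1, 2, 3]
theta 25 err 1.9 pin in tool mm [ -1.5  -0.  -17. ] next best [24, 26, 23]
theta 30 err 0.8 pin in tool mm [-10.1  -0.4  -7.4] next best [29, 31, 28]
theta 0 err 0.1 pin in tool mm [  1.4  -0.  -23.3] next best [1, 2, 3]
theta 26 err 1.0 pin in tool mm [ -0.3   0.  -22. ] next best [25, 27, 24]
theta 40 err 3.5 pin in tool mm [ -6.6  -0.  -16.5] next best [39, 41, 38]
```

Call:
arm_command --pt "-0.005 0 0.03 0" --pt "-0.01 0 0.06 0" --pt "-0.01 0 0.09 0" --pt "-0.01 0 0.11 0" --pt "-0.01 0 0.118 0" --hand 0.055

```text
time: 19.4
ee_pos: [0.5098, 0.0178, 0.018]
tcp_rot: [180.0, -0.2, -173.3]
wrist_force: [-0.2, 0.4, 0.0]
opening: 0.0549
grasp_force: 0.0
```

Call:
arm_command --pt "0 0 0.006 0" --pt "0 0 0.01 0" --pt "0 0 0.01 0" --pt "0 0 0.01 0" --pt "0 0 0.01 0" --hand 0.033 --grip_force 20

```text
time: 19.9
ee_pos: [0.512, 0.0182, 0.0107]
tcp_rot: [180.0, 0.1, -173.3]
wrist_force: [0.5, 2.7, 2.7]
opening: 0.0336
grasp_force: 20.0
```

```bash
cat >> th.py <<'E'
def go():
    import re,io,contextlib
    s=io.StringIO();o=bot.get_obs()
    with contextlib.redirect_stdout(s): red()
    s=s.getvalue();print(s.splitlines()[0]);b=[]
    for l in s.splitlines()[1:]:
        n=[float(v) for v in re.findall(r'-?\d+\.?\d*',l)]
        if 300<n[5]<345: b.append(n)
    for n in b: print('x,y,w,h',n[:4],'row',n[6],'widths',n[7:10])
    if len(b)==2: fit((b[0][6],b[1][6]),o['ee_pos'],o['tcp_rot'])
E
python3 -c "
from th import *
go()"
```

```text
t 19.9 [0.512  0.0182 0.0107] open 0.0336 gf 20.016759932041168 F [0.5 2.7 2.7]
x,y,w,h [297.0, 240.0, 47.0, 38.0] row 258.4 widths [46.0, 46.0, 45.0]
x,y,w,h [298.0, 292.0, 45.0, 39.0] row 311.2 widths [44.0, 43.0, 43.0]
theta 0 err 0.4 pin in tool mm [  1.6  -0.1 -23.3] next best [1, 2, 3]
```

Call:
arm_command --pt "0.0002 0 -0.003 0" --pt "0.0007 0 -0.006 0" --pt "0.0014 0 -0.009 0" --pt "0.0022 0 -0.0113 0" --pt "0.003 0 -0.0131 0"

```text
time: 20.5
ee_pos: [0.5085, 0.0177, 0.0231]
tcp_rot: [180.0, 0.0, -173.3]
wrist_force: [0.7, 3.9, -2.6]
opening: 0.0334
grasp_force: 20.1
```

Call:
arm_command --pt "0.0005 0 -0.001 0" --pt "0.001 0 -0.002 0" --pt "0.0015 0 -0.003 0" --pt "0.002 0 -0.0038 0" --pt "0.0027 0 -0.0045 0"

```text
time: 21.0
ee_pos: [0.5058, 0.0173, 0.0275]
tcp_rot: [180.0, -0.0, -173.3]
wrist_force: [-0.3, 5.2, -1.7]
opening: 0.0337
grasp_force: 20.1
```

```bash
python3 -c "
from th import *
go()"
```

```text
t 21.0 [0.5058 0.0173 0.0275] open 0.0337 gf 20.067749619483948 F [-0.3  5.2 -1.7]
x,y,w,h [299.0, 237.0, 43.0, 39.0] row 255.9 widths [42.0, 42.0, 42.0]
x,y,w,h [298.0, 292.0, 45.0, 47.0] row 315.4 widths [43.0, 44.0, 45.0]
theta 27 err 1.3 pin in tool mm [ -1.4   0.  -20.1] next best [28, 26, 29]
```

Call:
arm_command --pt "0 0.0005 0 0" --pt "0 0.001 0 0" --pt "0 0.0015 0 0" --pt "0 0.0015 0 0" --pt "0 0.0015 0 0"

```text
time: 21.6
ee_pos: [0.5057, 0.0177, 0.0274]
tcp_rot: [-179.9, -0.0, -173.3]
wrist_force: [1.4, -5.0, -1.3]
opening: 0.0336
grasp_force: 20.1
```

```bash
python3 -c "
from th import *
go();print(bot.get_obs()['torque'])
im=bot.camera('wrist')['color'][215:365,220:420];cv2.imwrite('pics/z7.png',cv2.resize(im,None,fx=3.9,fy=3.9,interpolation=2))"
```

```text
t 21.6 [0.5057 0.0177 0.0274] open 0.0336 gf 20.124318301677704 F [ 1.4 -5.  -1.3]
x,y,w,h [298.0, 237.0, 43.0, 40.0] row 256.2 widths [42.0, 42.0, 42.0]
x,y,w,h [297.0, 292.0, 45.0, 48.0] row 315.6 widths [43.0, 44.0, 45.0]
theta 26 err 1.6 pin in tool mm [ -1.7  -0.4 -19.7] next best [25, 27, 28]
[-1.04463975 -0.34350773 -0.0102494 ]
```

View pics/z7.png

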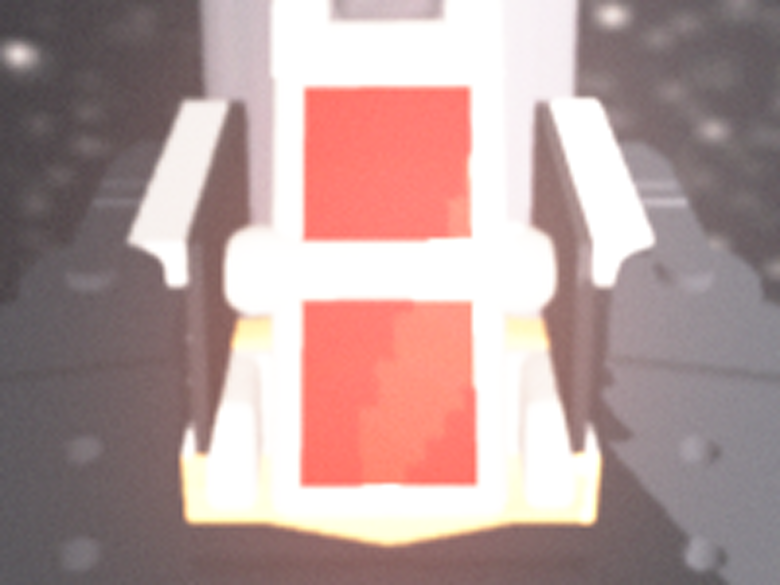

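The pin stays in the pads but lags the fingers by about 9 mm per radian. The path therefore needs a larger arc of about 39 mm radius.

Call:
arm_command --pt "0.0005 -0.0007 -0.003 0" --pt "0.002 -0.0007 -0.006 0" --pt "0.0039 -0.0007 -0.008 0" --pt "0.006 -0.0007 -0.0102 0" --pt "0.0082 -0.0007 -0.0123 0"

```text
time: 22.25
ee_pos: [0.4975, 0.0167, 0.04]
tcp_rot: [-180.0, 0.0, -173.3]
wrist_force: [0.2, -6.3, -3.5]
opening: 0.0333
grasp_force: 20.3
```

```bash
python3 -c "
from th import *
go()"
```

```text
t 22.25 [0.4975 0.0167 0.04  ] open 0.0333 gf 20.279299020767212 F [ 0.2 -6.3 -3.5]
x,y,w,h [299.0, 238.0, 41.0, 33.0] row 254.1 widths [39.0, 40.0, 41.0]
x,y,w,h [296.0, 285.0, 47.0, 46.0] row 307.9 widths [42.0, 44.0, 47.0]
theta 49 err 0.9 pin in tool mm [ -2.6  -0.4 -16.6] next best [50, 48, 51]
```

Call:
arm_command --pt "0.0032 -0.0007 -0.0025 0" --pt "0.0067 -0.0007 -0.0047 0" --pt "0.0104 -0.0007 -0.0065 0" --pt "0.0135 -0.0007 -0.0077 0" --pt "0.0162 -0.0007 -0.0084 0"

```text
time: 22.85
ee_pos: [0.4816, 0.0146, 0.0486]
tcp_rot: [180.0, 0.0, -173.3]
wrist_force: [0.9, -0.8, -1.0]
opening: 0.0336
grasp_force: 20.2
```

```bash
python3 -c "
from th import *
go()"
```

```text
t 22.85 [0.4816 0.0146 0.0486] open 0.0336 gf 20.173155069351196 F [ 0.9 -0.8 -1. ]
x,y,w,h [300.0, 253.0, 39.0, 21.0] row 263.2 widths [37.0, 38.0, 39.0]
x,y,w,h [296.0, 285.0, 47.0, 33.0] row 301.3 widths [42.0, 44.0, 46.0]
theta 78 err 2.0 pin in tool mm [ -5.3  -0.2 -14.8] next best [77, 79, 80]
```

Call:
arm_command --pt "0.0068 0 -0.0009 0" --pt "0.0136 0 -0.0007 0" --pt "0.0202 0 0.0007 0" --pt "0.0265 0 0.0033 0" --pt "0.0323 0 0.0069 0"

```text
time: 23.45
ee_pos: [0.4486, 0.0107, 0.0411]
tcp_rot: [180.0, -0.0, -173.3]
wrist_force: [-0.1, -0.5, 0.8]
opening: 0.0331
grasp_force: 0.2
```

```bash
python3 -c "
from th import *
go()
c=bot.camera('wrist');h=cv2.cvtColor(c['color'],cv2.COLOR_BGR2HSV)
m=cv2.inRange(h,(40,90,60),(85,255,255));m[:200]=0;print('green px',m.sum()//255,np.argwhere(m).mean(0) if m.any() else '')"
```

```text
t 23.45 [0.4486 0.0107 0.0411] open 0.0331 gf 0.15303226187825203 F [-0.1 -0.5  0.8]
green px 190 [308.67894737 318.        ]
```

Call:
arm_command --pt "0 0 0 0" --pt "0 0 0 0" --pt "0 0 0 0" --pt "0 0 -0.02 0" --pt "0 0 -0.06 0" --hand 0.06

```text
time: 24.05
ee_pos: [0.4479, 0.0107, 0.0994]
tcp_rot: [180.0, -0.3, -173.3]
wrist_force: [0.6, 0.1, -0.1]
opening: 0.0602
grasp_force: 0.0
```

Call:
arm_command --pt "0 0 -0.05 0" --pt "0 0 -0.1 0" --pt "-0.03 0 -0.13 0" --pt "-0.06 0 -0.15 0" --pt "-0.06 0 -0.15 0"

```text
time: 24.55
ee_pos: [0.5125, 0.0181, 0.2529]
tcp_rot: [-180.0, 0.2, -173.3]
wrist_force: [-0.9, -0.4, -0.9]
opening: 0.0602
grasp_force: 0.0
```

```bash
python3 -c "
from th import *
o=bot.get_obs();c=bot.camera('wrist');T=pose(c,o);print(o['ee_pos'],o['time'])
h=cv2.cvtColor(c['color'],cv2.COLOR_BGR2HSV)
for n,a,b in(('green',(40,90,60),(85,255,255)),('red',(0,150,100),(8,255,255)),('yellow',(24,140,120),(34,255,255))):
  m=cv2.inRange(h,a,b);k,_,st,ce=cv2.connectedComponentsWithStats(m)
  for i in range(1,k):
    if st[i,4]>60: print(n,st[i],atz(c,T,ce[i],.037).round(4))
for k,z in(('stop_grip',.034),('handle_grip',.173),('carousel_handle',.158),('carousel_base',0),('front_mark',.03)):
  for m in bot.mark_of('wrist',k)[:1]: print(k,m,atz(c,T,m['location'],z).round(4))
s=bot.camera('top');Ts=pose(s)
for k,z in(('stop_grip',.034),('handle_grip',.173)):
  for m in bot.mark_of('top',k)[:1]: print(k,m,atz(s,Ts,m['location'],z).round(4))
"
```

```text
[0.51251798 0.01812416 0.25294626] 24.55
green [312  93  16  17 272] [0.4371 0.0081 0.037 ]
green [312 117  16  15 233] [0.4599 0.0108 0.037 ]
red [351 251  36  39 586] [0.6174 0.0862 0.037 ]
red [258 342  19   6  88] [ 0.7392 -0.0223  0.037 ]
yellow [613 105  27  43 466] [0.4211 0.336  0.037 ]
yellow [354 327  33  15 219] [0.7047 0.1028 0.037 ]
stop_grip {'location': [320.6, 116.7], 'confidence': 0.66} [0.4526 0.0111 0.034 ]
handle_grip {'location': [320.0, 345.9], 'confidence': 0.72} [0.6233 0.0306 0.173 ]
carousel_handle {'location': [320.9, 333.1], 'confidence': 0.9} [0.6228 0.0313 0.158 ]
carousel_base {'location': [319.9, 254.9], 'confidence': 0.78} [0.6251 0.0308 0.    ]
front_mark {'location': [319.2, 213.3], 'confidence': 0.83} [0.5599 0.0223 0.03  ]
stop_grip {'location': [315.0, 234.3], 'confidence': 0.42} [0.436  0.0154 0.034 ]
handle_grip {'location': [299.4, 168.9], 'confidence': 0.48} [0.637  0.0312 0.173 ]
```

The stop now lies flat with its green face up: green patches at (320,101) and (320,124), no red near the stop. Next is the bar.

Call:
arm_command --pt "-0.03 0 0 0" --pt "-0.065 0 0 0" --pt "-0.1 0 0 0" --pt "-0.1125 0 0 0" --pt "-0.1125 0 0.02 0" --hand 0.05

```text
time: 25.5
ee_pos: [0.6228, 0.0311, 0.2321]
tcp_rot: [-180.0, 0.1, -173.3]
wrist_force: [0.2, -0.6, -0.4]
opening: 0.0502
grasp_force: 0.0
```

```bash
python3 -c "
from th import *
o=bot.get_obs();c=bot.camera('wrist');T=pose(c,o);print(o['ee_pos'],o['q'])
for k,z in(('handle_grip',.173),('carousel_handle',.158),('carousel_base',0),('front_mark',.03)):
  for m in bot.mark_of('wrist',k)[:1]: print(k,m,atz(c,T,m['location'],z).round(4))
"
```

```text
[0.62283153 0.03110764 0.2321072 ] [ 2.85825307e+00  1.53829495e+01  2.20800171e+01  9.65478223e+01
  2.27130937e-03 -3.86487630e+00]
handle_grip {'location': [319.7, 221.3], 'confidence': 0.82} [0.6235 0.0303 0.173 ]
carousel_handle {'location': [323.6, 213.6], 'confidence': 0.86} [0.6228 0.0329 0.158 ]
carousel_base {'location': [317.8, 171.2], 'confidence': 0.62} [0.6232 0.0281 0.    ]
front_mark {'location': [320.3, 113.4], 'confidence': 0.67} [0.5593 0.0233 0.03  ]
```

Call:
arm_command --pt "-0.0005 0 0.025 0" --pt "-0.0005 0 0.05 0" --pt "-0.0005 0 0.07 0" --pt "-0.0005 0 0.077 0" --pt "-0.0005 0 0.077 0"

```text
time: 26.25
ee_pos: [0.6209, 0.0309, 0.1545]
tcp_rot: [180.0, -0.0, -173.3]
wrist_force: [0.7, 0.1, 0.3]
opening: 0.0504
grasp_force: 0.0
```

Call:
arm_command --pt "0 0 0 0" --pt "0 0 0 0" --pt "0 0 0 0" --pt "0 0 0 0" --pt "0 0 0 0" --hand 0.01 --grip_force 40

```text
time: 26.75
ee_pos: [0.6218, 0.0318, 0.156]
tcp_rot: [179.9, 0.1, -173.2]
wrist_force: [-1.8, 5.2, 5.2]
opening: 0.0153
grasp_force: 41.1
```

Call:
arm_command --pt "0 0 0 -0.02" --pt "0 0 0 -0.06" --pt "0 0 0 -0.13" --pt "0 0 0 -0.21" --pt "0 0 0 -0.3"

```text
time: 27.25
ee_pos: [0.6221, 0.0307, 0.1559]
tcp_rot: [-179.9, 0.1, -155.9]
wrist_force: [0.3, -2.5, 5.4]
opening: 0.0154
grasp_force: 41.0
```

Call:
arm_command --pt "0 0 0 -0.1" --pt "0 0 0 -0.2" --pt "0 0 0 -0.3" --pt "0 0 0 -0.4" --pt "0 0 0 -0.5"

```text
time: 27.75
ee_pos: [0.6232, 0.0293, 0.1559]
tcp_rot: [-179.7, 0.1, -127.3]
wrist_force: [8.5, -9.1, 2.9]
opening: 0.0156
grasp_force: 40.9
```

Call:
arm_command --pt "0 0 0 -0.1" --pt "0 0 0 -0.2" --pt "0 0 0 -0.3" --pt "0 0 0 -0.4" --pt "0 0 0 -0.5"

```text
time: 28.25
ee_pos: [0.625, 0.0285, 0.156]
tcp_rot: [-179.5, -0.1, -98.7]
wrist_force: [19.3, -13.5, -0.4]
opening: 0.0158
grasp_force: 40.8
```

```bash
python3 -c "
from th import *
o=bot.get_obs();print(o['q'],o['torque'],o['wrist_force'])
for n,z in (('scene',.03),('top',.03)):
  s=bot.camera(n);T=pose(s)
  for m in bot.mark_of(n,'jar_taped')[:2]: print(n,m,atz(s,T,m['location'],z).round(4))
"
```

```text
[  2.72388642  14.0943305   12.07784694  87.50957757  -0.24526386
 -78.57495783] [-1.89512806 -2.9648743  -0.09949821] [ 19.32791342 -13.53764867  -0.39253398]
scene {'location': [290.1, 188.9], 'confidence': 0.57} [0.5797 0.082  0.03  ]
scene {'location': [203.8, 176.9], 'confidence': 0.47} [0.4263 0.3392 0.03  ]
top {'location': [286.9, 205.8], 'confidence': 0.54} [0.5893 0.0929 0.03  ]
```

Call:
arm_command --pt "0.0005 -0.001 0 -0.1" --pt "0.001 -0.002 0 -0.2" --pt "0.0015 -0.003 0 -0.3" --pt "0.0015 -0.0033 0 -0.4" --pt "0.0015 -0.0033 0 -0.5"

```text
time: 28.95
ee_pos: [0.627, 0.0286, 0.1559]
tcp_rot: [-179.7, -0.1, -69.9]
wrist_force: [14.4, -0.5, 1.6]
opening: 0.0155
grasp_force: 41.0
```

Call:
arm_command --pt "0 0 0 -0.1" --pt "0 0 0 -0.2" --pt "0 0 0 -0.3" --pt "0 0 0 -0.39" --pt "0 0 0 -0.46"

```text
time: 29.45
ee_pos: [0.6284, 0.0295, 0.156]
tcp_rot: [-179.6, -0.3, -43.6]
wrist_force: [21.8, 4.2, -1.9]
opening: 0.0152
grasp_force: 40.6
```

Call:
arm_command --pt "0 0 0 -0.04" --pt "0 0 0 -0.07" --pt "0 0 0 -0.09" --pt "0 0 0 -0.095" --pt "0 0 0 -0.095"

```text
time: 29.95
ee_pos: [0.6287, 0.0298, 0.156]
tcp_rot: [-179.6, -0.4, -38.3]
wrist_force: [22.2, 4.8, -1.8]
opening: 0.0155
grasp_force: 40.5
```

```bash
python3 -c "
from th import *
o=bot.get_obs();print(o['time'],o['tcp_rot'],o['torque'],o['wrist_force'])
ax=np.array([.6238,.0308])
for n in ('scene','top','wrist'):
  s=bot.camera(n);T=pose(s,o);cv2.imwrite(f'pics/{n}9.png',s['color'])
  for k,z in (('jar_taped',.03),('spice_jar_b',.03),('salt_shaker',.03),('stop_grip',.034),('front_mark',.03)):
   for m in bot.mark_of(n,k)[:2]:
    p=atz(s,T,m['location'],z)[:2];d=ax-p;print(n,k,m['location'],round(m['confidence'],2),p.round(4),'r',np.hypot(*d).round(4),'ang',np.degrees(np.arctan2(d[1],d[0])).round(1))
"
```

```text
29.95 [-179.58363693   -0.39123682  -38.31781575] [ 0.83559317 -3.48564859 -0.04464857] [22.15598385  4.79850447 -1.83123978]
scene spice_jar_b [328.0, 197.1] 0.86 [ 0.6334 -0.0356] r 0.0671 ang 98.2
scene spice_jar_b [293.8, 181.5] 0.74 [0.6159 0.0994] r 0.0691 ang -83.4
scene salt_shaker [322.0, 178.6] 0.71 [0.6922 0.0402] r 0.0691 ang -172.2
scene stop_grip [280.4, 214.9] 0.61 [0.4676 0.0156] r 0.157 ang 5.6
scene front_mark [300.3, 198.4] 0.66 [0.568  0.0255] r 0.056 ang 5.4
scene front_mark [421.5, 320.9] 0.52 [ 0.4384 -0.4973] r 0.5597 ang 70.7
top spice_jar_b [284.6, 198.8] 0.75 [0.6246 0.0958] r 0.065 ang -90.7
top salt_shaker [297.1, 187.5] 0.58 [0.6702 0.0387] r 0.0471 ang -170.3
top salt_shaker [304.9, 205.9] 0.52 [0.5747 0.0261] r 0.0494 ang 5.5
top stop_grip [299.4, 170.7] 0.34 [0.7512 0.0145] r 0.1284 ang 172.7
top front_mark [306.8, 206.2] 0.76 [0.5718 0.0193] r 0.0533 ang 12.5
wrist jar_taped [372.9, 249.7] 0.61 [0.5603 0.0238] r 0.0639 ang 6.3
wrist spice_jar_b [269.7, 250.4] 0.65 [0.6152 0.0949] r 0.0646 ang -82.3
wrist spice_jar_b [378.2, 143.2] 0.62 [ 0.6318 -0.0332] r 0.0645 ang 97.1
wrist salt_shaker [265.4, 144.4] 0.94 [0.6869 0.0381] r 0.0635 ang -173.4
wrist stop_grip [457.1, 331.8] 0.64 [0.4486 0.0103] r 0.1764 ang 6.7
wrist front_mark [374.4, 245.8] 0.77 [0.5624 0.0207] r 0.0622 ang 9.4
```

Call:
arm_command --pt "0.0005 -0.0006 0 0" --pt "0.001 -0.0012 0 0" --pt "0.0015 -0.0018 0 0" --pt "0.0019 -0.0024 0 0" --pt "0.0019 -0.0024 0 0"

```text
time: 31.35
ee_pos: [0.6288, 0.0299, 0.1559]
tcp_rot: [-179.8, -0.2, -38.3]
wrist_force: [5.9, 2.4, 5.3]
opening: 0.0157
grasp_force: 41.4
```

Call:
arm_command --pt "0 0 0 0" --pt "0 0 0 0" --pt "0 0 0 0" --pt "0 0 0 0" --pt "0 0 0 0"

```text
time: 31.85
ee_pos: [0.6288, 0.0298, 0.156]
tcp_rot: [-179.8, -0.2, -38.3]
wrist_force: [5.8, 2.1, 4.6]
opening: 0.0155
grasp_force: 41.4
```

```bash
python3 -c "
from th import *
o=bot.get_obs();print(o['time'],o['tcp_rot'],o['wrist_force'],o['grasp_force'])
ax=np.array([.6238,.0308])
for i in range(2):
  s=bot.camera('wrist');T=pose(s,o)
  for k,z in (('jar_taped',.03),('spice_jar_b',.03),('salt_shaker',.03),('stop_grip',.034)):
   for m in bot.mark_of('wrist',k)[:2]:
    p=atz(s,T,m['location'],z)[:2];d=ax-p;print(k,round(m['confidence'],2),p.round(4),'r',np.hypot(*d).round(4),'ang',np.degrees(np.arctan2(d[1],d[0])).round(1))
h=cv2.cvtColor(s['color'],cv2.COLOR_BGR2HSV);m=cv2.inRange(h,(40,90,60),(85,255,255));k,_,st,ce=cv2.connectedComponentsWithStats(m);print('green',[(atz(s,T,ce[i],.037).round(4),st[i,4]) for i in range(1,k) if st[i,4]>60])
"
```

```text
31.85 [-1.79835605e+02 -1.79218409e-01 -3.83480269e+01] [5.8236947  2.07262776 4.60496893] 41.42355725169182
jar_taped 0.97 [0.5592 0.0219] r 0.0652 ang 7.8
spice_jar_b 0.85 [0.6134 0.0925] r 0.0625 ang -80.4
spice_jar_b 0.74 [ 0.6311 -0.0334] r 0.0646 ang 96.5
salt_shaker 0.79 [0.6882 0.0393] r 0.0649 ang -172.5
salt_shaker 0.55 [0.5769 0.0712] r 0.0618 ang -40.7
stop_grip 0.58 [0.4489 0.0105] r 0.1761 ang 6.6
jar_taped 0.84 [0.56   0.0238] r 0.0641 ang 6.3
spice_jar_b 0.82 [ 0.6308 -0.0352] r 0.0664 ang 96.0
spice_jar_b 0.61 [0.6137 0.0948] r 0.0648 ang -81.0
stop_grip 0.57 [0.4471 0.0121] r 0.1776 ang 6.0
green []
```

The taped jar is aligned within about 1°, the stop is open, all four vessels are at the cup radius, and the bar is held still. I'm handing in.

```bash
python3 -c "
from workcell import bot
print(bot.job_done())"
```

```text
the job is handed in; nothing more can be done
None
```

The stop plate is flipped flat with its green face up, the taped jar stands at the front within about 1° of the stop's line, and the gripper is holding the bar still. The plate slipped back to locked four times before it went over, and I handed the job in at about 32 s of the 64 s allowed.

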